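# Put a pellet-pressing die together

### The arm

A 6-joint arm with a two-finger parallel gripper is mounted at the origin on a cart in front of the work surface, level with it; the furniture and walls round the work are solid. World frame = base frame: x ahead of the robot, y to its left, z up, the work surface at z = 0. Lengths are in mm, angles in rad, forces in N, time in s.
With the tool pointing down it reaches from about 300 to 775 mm from the base axis. Payload 14.6 kg.
Tool frame: the origin (TCP) lies on the centre line of the jaws, within the pads' length; the fingertips stand 11 mm ahead of it and the grasp point (between the pads) lies 8 mm behind it; x points along the fingers, y is the direction in which the jaws open and shut, and the axes are right-handed (so a half turn about x gives the same grasp; the last joint's range is limited). The gripper opens to 94 mm and grips with 3 to 60 N. Pads are 16 mm wide; open, the fingers measure 119 mm over their backs; the gripper's body (75 mm by 177 mm) begins 78 mm behind the grasp point.
Start: joints at [1.055, 0.3, 1.521, -0, 1.321, -0.067], TCP at [238.633, 495.524, 216.446] pointing down, gripper open.
Joint ranges: [-3.03, 3.03], [-0.79, 2.21], [0.23, 2.52], [-1.04, 4.18], [0, 3.07], [-2.55, 2.55]. Speed limits (rad/s): [2.22, 2.22, 2.57, 3.14, 3.14, 3.14].

### API

Orientations are given as [roll, pitch, yaw] about the fixed x, y, z axes, in that order (R = Rz(yaw) Ry(pitch) Rx(roll)).
In Python, from cell import manip gives the robot as it stands.
- The arm moves only by the shell command python3 -m handwheel 'ROWS' [OPENING] [FORCE]. ROWS is JSON, a list of rows, each a list of 2 entries, a list of its own where there are three numbers: the shift along the tool's x, y, z in mm, then the turn about the tool's x in rad. In form: [[[x, y, z], spin], ...]. A call has exactly 10 rows; each row shifts and turns the commanded pose from where the row before left it, along the tool's axes as they then stand; what a row does not reach is not made up. A row lasts 1/8 s, in which the tool goes at most 62.5 mm and 10.7 degrees, less where a joint would pass 70% of its speed; a pose out of reach is approached as far as the arm can. A call with a gripper value outside its range is refused whole. OPENING is the closure in counts, from 0 (fully open) to 255 (shut), set as the call begins (- or left out, the last holds). The fingers move at their own pace and stop on an object; FORCE is the grip in N (left out, the last holds). Time passes only in rows, so rows that do not move let the fingers close, or fill a call up. It gives the time, the measured TCP pose, the force and the opening at its end, in the units of the state.
- manip.read_state(): the state, without advancing time (a new reading comes with each control period).
- manip.camera(name): name is "scene" or "top"; returns a dict with "pixels" (480x640x3 uint8, red, green, blue), "z_map" (480x640 float32, mm along the optical axis (not along the pixel's ray), 0 where there is no reading), "mtx" (3x3 intrinsics, pixels), "xyz" and "orientation" of the camera in the world. Camera axes: x right, y up, looking along -z (the intrinsics and any distortion apply to the point x, -y, -z); pixel columns grow to the right and rows downward; lengths in mm; the calibration is good to about 2 mm. A picture is of the moment at which its call begins.
- manip.sign_off(): hands the job in, once; it reports no verdict.
Trained networks look in the newest picture that a camera, given by its name, has taken for a name from the list of things; names that differ only in an ending like _2 or _b are one class to them, and where a whole thing is asked for, a point or a joint stands for the part that bears it (a point fixed in the world has none). Each returns a list of dicts, best first, with "confidence" (0 to 1); they miss things now and then, are a little off and sometimes report something else, mostly with a low value. They report only what shows in the picture. A call takes as long as a camera call.
- manip.cut_out(target, camera): "region" (480x640 bool, what is visible of it) and "centre" ([column, row] in pixels, amid what is visible of it).
The state is a dict: "clock": time; "joints": joint angles; "qd": joint speeds; "effort": joint torques, N m; "eef_pos": TCP position; "eef_rot": TCP orientation; "wrist_force": force on the tool from outside, world axes, zero at the start; "moment": the same for the moment, N m; "finger_gap": finger opening in mm.
Only numpy, scipy, OpenCV 4.12 (cv2) and the standard library are available. Lean on these libraries where they do the work, as an engineer would, in place of code of your own. Each camera call takes 0.05 s, during which the arm holds its last target. There are 200 camera calls.

### The job

Put the pellet-pressing die together on its round base, ready for the press: first stand the sleeve on the base with its funnel mouth up, fitted over the spigot; then drop the parts into its bore one after another so that each lies flat on the one before: the plain disc at the bottom, then the ring, then the disc with the small hole; last set the plunger in, head up, so that it rests on the stack. Leave the amber bottle, the jar and the small carton standing where they are.

Things in the scene. Friction and masses are not known exactly. Their poses are not given: they have to be found in the camera images.
- die_base: the die's base: a round dark steel flange 84 mm in diameter and 12 mm thick, screwed down (it does not move), with a round spigot 32 mm in diameter standing 6 mm up from its middle (top of the spigot 18 mm above the worktop; its upper edge has a 2.5 mm chamfer). Origin: centre of its underside, on the worktop; z up
- sleeve: the die's sleeve: loose polished steel tube standing upright, 56 mm outside diameter, 61 mm tall, 0.7 kg; bore 34 mm, open at both ends, its top 4 mm widening like a funnel to 42 mm. Its lower end fits over the spigot with 1 mm play all round and stands on the flange, mouth then 73 mm above the worktop. Origin: centre of its lower end; z along the bore to the funnel mouth
- plain_disc: lower anvil: a plain polished steel disc without a hole, 32 mm in diameter, 14 mm thick, 0.09 kg, lying flat on the worktop. Origin: its centre, 7 mm above its underside; z is its axis; either face may be up. In the bore, on the spigot, its centre is 25 mm above the underside of the base. Held by its upper half it can be started in the sleeve's bore before it is let go
- ring: sample ring: a polished steel ring, 32 mm outside diameter, 20 mm hole, 14 mm thick, 0.05 kg, lying flat on the worktop. Origin: its centre (in the hole), 7 mm above its underside; z is its axis; either face may be up. In its place in the die its centre is 39 mm above the underside of the base
- holed_disc: upper anvil: a polished steel disc with a small 10 mm hole in its middle, 32 mm in diameter, 14 mm thick, 0.08 kg, lying flat on the worktop. Origin: its centre, 7 mm above its underside; z is its axis; either face may be up. In its place in the die its centre is 53 mm above the underside of the base
- plunger: the die's plunger: a polished steel piston standing upright on its foot, 50 mm tall, about 0.4 kg: a shank 32 mm in diameter and 36 mm long with a 2.5 mm chamfer round its foot, and on top of it a knurled head 48 mm in diameter and 14 mm thick (36 to 50 mm above its foot). Origin: centre of its foot; z up through the head. In its place in the die its foot is 60 mm above the underside of the base
- amber_bottle: bystander: small amber glass bottle with a black cap, 43 mm in diameter, 66 mm tall, loose. Origin: centre of its underside
- jar: bystander: small white jar with a red cap, 43 mm in diameter and 43 mm tall, loose. Origin: centre of its underside
- carton: bystander: small red and white carton, 40 x 50 x 32 mm, loose. Origin: centre of its underside; the 50 mm side lies along its y

How it is judged (in metres and radians):
On the way, in this order (a step that is already met when the one before it is completed fails the run):
1. the sleeve stands upright on the base, seated over its spigot, the other parts still away from it (z of sleeve in the frame of die_base between 0.009 and 0.016 m and horizontal distance between sleeve and die_base below 0.005 m and angle between sleeve's own z axis and vertical below 0.08 rad and horizontal distance between each of plain_disc, ring, holed_disc, plunger and die_base above 0.05 m), for 0.2 s.
2. the plain disc is in the sleeve, the ring, the disc with the small hole and the plunger still away from it (horizontal distance between plain_disc and die_base below 0.012 m and z of plain_disc in the frame of die_base below 0.08 m and horizontal distance between each of ring, holed_disc, plunger and die_base above 0.05 m), for 0.2 s.
3. the ring is in the sleeve, the disc with the small hole and the plunger still away from it (horizontal distance between ring and die_base below 0.012 m and z of ring in the frame of die_base below 0.08 m and horizontal distance between each of holed_disc, plunger and die_base above 0.05 m), for 0.2 s.
4. the disc with the small hole is in the sleeve, the plunger still away from it (horizontal distance between holed_disc and die_base below 0.012 m and z of holed_disc in the frame of die_base below 0.08 m and horizontal distance between plunger and die_base above 0.05 m), for 0.2 s.
At the end, for the whole second after the job is handed in: Sleeve upright on the flange (within 5 mm of the axis); in its bore, flat and within 6 mm of the axis and about 4 mm of height, plain disc, ring and holed disc in that order from below; plunger upright on them, within 7 mm of the axis and 4 to 6 mm of height; all released and at rest (z of sleeve in the frame of die_base between 0.009 and 0.016 m and horizontal distance between sleeve and die_base below 0.005 m and angle between each of sleeve, plunger's own z axis and vertical below 0.08 rad and linear speed of each of sleeve, plain_disc, ring, holed_disc, plunger below 0.02 m/s and z of plain_disc in the frame of die_base between 0.021 and 0.03 m and horizontal distance between each of plain_disc, ring, holed_disc and die_base below 0.006 m and angle between the z axis of each of plain_disc, ring, holed_disc and the z axis of die_base, either way round below 0.1 rad and z of ring in the frame of die_base between 0.035 and 0.044 m and z of holed_disc in the frame of die_base between 0.049 and 0.058 m and z of plunger in the frame of die_base between 0.056 and 0.066 m and horizontal distance between plunger and die_base below 0.007 m); the robot touches nothing.
It fails at once if the amber bottle is pushed more than 30 mm from where it stood, or tipped over (distance of amber_bottle from where it was at the start of the episode above 0.03 m or angle between amber_bottle's own z axis and vertical above 0.5 rad).
It fails at once if the red-capped jar is pushed more than 30 mm from where it stood, or tipped over (distance of jar from where it was at the start of the episode above 0.03 m or angle between jar's own z axis and vertical above 0.5 rad).
It fails at once if the small carton is pushed more than 30 mm from where it stood, or tipped over (distance of carton from where it was at the start of the episode above 0.03 m or angle between carton's own z axis and vertical above 0.5 rad).
It also fails if it takes over 109 s, if anything falls off the work surface, if the arm or the gripper's body presses on something with over 40 N, if the wrist force passes 120 N, or if a joint passes its speed limit or range.

## Working session

There is one attempt and no reset: what is moved stays moved. The work goes in short steps, Python scripts to look and compute and a shell command to move; the robot and the scene stay as the last step left them, time stands still between calls to the robot, and variables do not carry over. Pictures are saved under pics/ and viewed, about 12 in all and at most 16, crops included, and the job is handed in when it is done.

```bash
ls; mkdir -p pics
python3 - <<'E'
from cell import manip
import cv2
s=manip.read_state(); print(s)
for n in("top","scene"):
    c=manip.camera(n); print(n,c["xyz"],c["orientation"],c["mtx"],[k for k in c])
    cv2.imwrite(f"pics/{n}0.png",c["pixels"][:,:,::-1])
E
```

```text
pics
{'clock': 0.0, 'joints': array([ 1.05539802e+00,  3.00487810e-01,  1.52157539e+00, -1.74045599e-05,
        1.32069653e+00, -6.66081097e-02]), 'qd': array([ 0.00051646, -0.00141041,  0.00062945,  0.0025462 ,  0.00127349,
       -0.00115913]), 'effort': array([ 2.56388317e-03, -5.31794107e+01, -3.52744710e+01,  7.09523493e-02,
        2.43755017e-02, -1.36472077e-04]), 'eef_pos': array([238.52002757, 495.31394192, 215.87956271]), 'eef_rot': array([-1.62296078,  1.56962913, -2.07174666]), 'wrist_force': array([ 0.35093614,  0.47260555, -0.20457103]), 'moment': array([-0.01048494,  0.01302278,  0.03248738]), 'finger_gap': 93.97523154735782}
top [367.09224828 144.52440101 917.90745499] [ 0.17150995  0.03782563 -1.59268079] [[518.27444793   0.         327.43796888]
 [  0.         518.27444793 242.77513461]
 [  0.           0.           1.        ]] ['pixels', 'z_map', 'mtx', 'xyz', 'orientation']
scene [ 286.47300245 -348.12828082  718.67815053] [ 0.68345799 -0.00391022 -0.43584591] [[461.67286558   0.         320.25898172]
 [  0.         461.67286558 248.87582333]
 [  0.           0.           1.        ]] ['pixels', 'z_map', 'mtx', 'xyz', 'orientation']
```

View pics/top0.png

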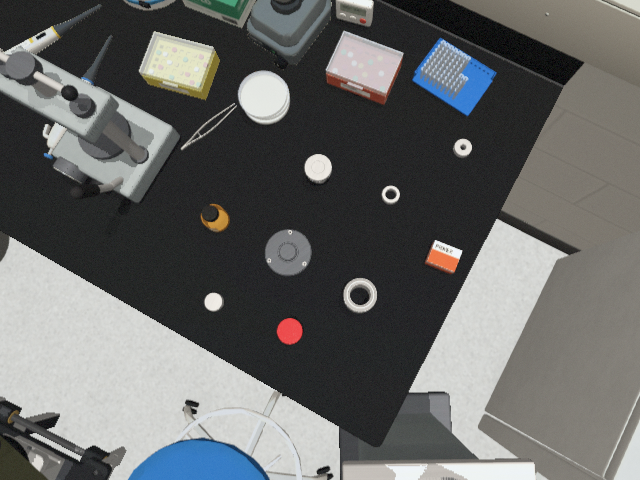

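View pics/scene0.png

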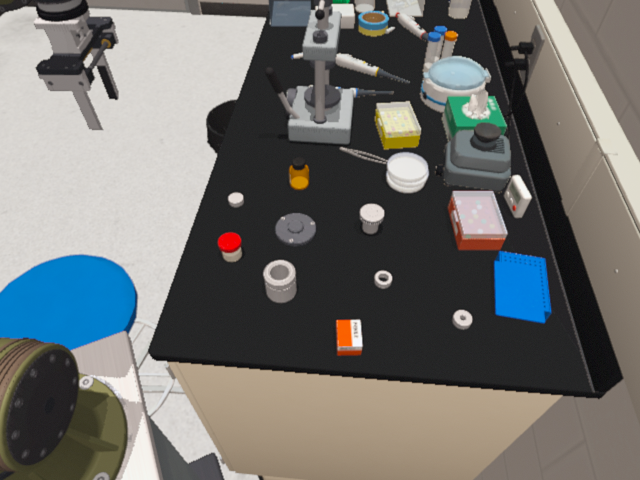

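```bash
cat > h.py <<'E'
from cell import manip
import numpy as np, cv2
from scipy.spatial.transform import Rotation as R
def cloud(c):
    z=c["z_map"].astype(float); K=c["mtx"]; v,u=np.mgrid[:480,:640]
    p=np.stack([(u-K[0,2])/K[0,0]*z,-(v-K[1,2])/K[1,1]*z,-z],-1)
    return p@R.from_euler("xyz",c["orientation"]).as_matrix().T+c["xyz"]
def toolaxes():
    s=manip.read_state(); return s,R.from_euler("xyz",s["eef_rot"]).as_matrix()
H={"die_base":18,"sleeve":61,"plain_disc":14,"ring":14,"holed_disc":14,"plunger":50,"amber_bottle":66,"jar":43,"carton":32}
def find(cam,names,show=True):
    c=manip.camera(cam); P=cloud(c); out={}
    for n in names:
        for d in manip.cut_out(n,cam)[:2]:
            m=d["region"]&(c["z_map"]>0); q=P[m]
            if len(q)<5: continue
            top=np.percentile(q[:,2],95); t=q[q[:,2]>top-6]
            (cx,cy),r=cv2.minEnclosingCircle(t[:,:2].astype(np.float32))
            print(cam,n,round(d["confidence"],2),np.round(d["centre"]),"n",len(q),"top",round(top,1),"circ",round(cx,1),round(cy,1),"r",round(r,1),"mean",np.round(t[:,:2].mean(0),1),"median",np.round((np.percentile(t[:,:2],2,axis=0)+np.percentile(t[:,:2],98,axis=0))/2,1))
E
python3 - <<'E'
from h import *
find("top",H); find("scene",H)
s,A=toolaxes(); print(A)
E
```

```text
top die_base 0.57 [287. 254.] n 1757 top 17.9 circ 510.6 246.1 r 41.4 mean [511.  246.7] median [511.  247.4]
top sleeve 0.82 [355. 290.] n 677 top 61.5 circ 429.0 122.2 r 27.8 mean [428.9 122.4] median [428.9 121.9]
top plain_disc 0.75 [211. 302.] n 285 top 16.2 circ 426.5 377.9 r 16.0 mean [426.1 377.7] median [426.5 377.8]
top ring 0.45 [388. 192.] n 212 top 15.9 circ 611.0 59.9 r 16.1 mean [610.6  60.1] median [610.6  60.1]
top holed_disc 0.52 [462. 149.] n 270 top 15.4 circ 694.8 -73.6 r 16.3 mean [694.2 -73.5] median [694.4 -73.7]
top plunger 0.95 [322. 165.] n 605 top 51.7 circ 654.2 188.1 r 24.3 mean [653.6 188.2] median [653.6 187.7]
top amber_bottle 0.93 [217. 216.] n 628 top 67.1 circ 574.8 374.3 r 14.2 mean [573.9 373.9] median [574.  373.7]
top jar 0.57 [288. 330.] n 527 top 45.0 circ 372.9 241.3 r 21.5 mean [373.  241.1] median [372.7 241. ]
top carton 0.63 [444. 255.] n 802 top 33.5 circ 493.3 -25.1 r 30.7 mean [493.5 -25.5] median [493.  -25.1]
scene die_base 0.94 [294. 232.] n 1090 top 18.7 circ 508.7 245.0 r 41.8 mean [509.3 244.4] median [509.9 245. ]
scene die_bas
[... 867 characters left out ...]
6.8]
scene plunger 0.23 [462. 320.] n 278 top 16.3 circ 691.9 -74.9 r 16.0 mean [691.8 -75.8] median [692.7 -75.3]
scene amber_bottle 0.7 [297. 173.] n 547 top 67.2 circ 573.7 373.7 r 15.1 mean [572.7 372.3] median [572.6 372.9]
scene jar 0.87 [232. 248.] n 485 top 45.5 circ 370.2 239.7 r 21.8 mean [371.3 238.4] median [371.4 239.5]
scene jar 0.22 [383. 276.] n 235 top 15.8 circ 609.5 58.6 r 16.5 mean [608.6  58.5] median [609.  59.]
scene carton 0.68 [351. 339.] n 859 top 34.3 circ 491.4 -25.8 r 30.9 mean [491.9 -27.1] median [492.1 -26.9]
[[-1.68608489e-05  4.33881942e-01  9.00969733e-01]
 [-5.15658772e-05  9.00969732e-01 -4.33881942e-01]
 [-9.99999999e-01 -5.37749125e-05  7.18238844e-06]]
```

Both cameras agree to within 2 mm, and the sizes and heights are right. I'll average the two. In the pictures, top (px): base 287,254; sleeve 360,295; plain disc 213,302; ring 390,194; holed disc 462,148; plunger 318,169. First I go above the sleeve.

```bash
python3 -m handwheel '[[[10,-31.8,41.7],0],[[10,-31.8,41.7],0],[[10,-31.8,41.7],0],[[10,-31.8,41.7],0],[[10,-31.8,41.7],0],[[10,-31.8,41.7],0],[[10,-31.8,41.7],0],[[10,-31.8,41.7],0],[[0,0,0],0],[[0,0,0],0]]' 0 40
```

```text
clock: 2.35
eef_pos: [428.7, 121.9, 136.6]
eef_rot: [1.958, 1.571, 1.509]
wrist_force: [0.1, -0.3, 0.7]
finger_gap: 94.1
```

```bash
python3 -m handwheel '[[[20,0,0],0],[[20,0,0],0],[[20,0,0],0],[[20,0,0],0],[[12,0,0],0],[[7,0,0],0],[[0,0,0],0],[[0,0,0],0],[[0,0,0],0],[[0,0,0],0]]' 0 40 && python3 -m handwheel '[[[0,0,0],0],[[0,0,0],0],[[0,0,0],0],[[0,0,0],0],[[0,0,0],0],[[0,0,0],0],[[0,0,0],0],[[0,0,0],0],[[0,0,0],0],[[0,0,0],0]]' 255 40; python3 -c "
from h import *
print(toolaxes()[1])"
```

```text
clock: 3.6
eef_pos: [429.0, 121.6, 37.7]
eef_rot: [0.613, 1.57, 0.164]
wrist_force: [-0.3, 0.7, 0.4]
finger_gap: 93.8
clock: 4.85
eef_pos: [428.8, 121.6, 37.4]
eef_rot: [-0.233, 1.571, -0.682]
wrist_force: [1.0, 0.1, -0.8]
finger_gap: 55.8
[[ 2.14431662e-05  4.33844765e-01  9.00987636e-01]
 [-1.74055027e-05  9.00987636e-01 -4.33844765e-01]
 [-1.00000000e+00 -6.37913735e-06  2.68713138e-05]]
```

```bash
python3 -m handwheel '[[[-22,0,0],0],[[-23,0,0],0],[[0,25,3.2],0],[[0,25,3.2],0],[[0,25,3.2],0],[[0,25,3.2],0],[[0,25,3.2],0],[[0,22.2,3.4],0],[[0,0,0],0],[[0,0,0],0]]'
python3 - <<'E'
from h import *
find("top",["sleeve","die_base"]); find("scene",["sleeve","die_base"])
E
```

```text
clock: 6.1
eef_pos: [509.4, 245.2, 81.7]
eef_rot: [-2.258, 1.569, -2.707]
wrist_force: [0.5, -0.8, -6.4]
finger_gap: 55.7
scene sleeve 0.68 [299. 216.] n 497 top 104.0 circ 491.0 201.9 r 43.0 mean [503.  220.4] median [503.4 201.5]
scene die_base 0.96 [296. 233.] n 810 top 18.5 circ 509.5 244.9 r 41.2 mean [505.2 234.2] median [509.  239.5]
scene die_base 0.18 [237. 200.] n 178 top 16.7 circ 426.5 377.8 r 17.3 mean [425.5 375.9] median [425.2 377.5]
```

```bash
python3 -m handwheel '[[[10,0.3,0],0],[[10,0,0],0],[[4,0,0],0],[[2,0,0],0],[[2,0,0],0],[[1,0,0],0],[[1,0,0],0],[[0,0,0],0],[[0,0,0],0],[[0,0,0],0]]'
```

```text
clock: 7.65
eef_pos: [510.3, 246.1, 52.5]
eef_rot: [0.864, 1.571, 0.415]
wrist_force: [0.5, -0.3, -6.7]
finger_gap: 55.4
```

```bash
python3 -m handwheel '[[[1,0,0],0],[[1,0,0],0],[[0.5,0,0],0],[[0,0,0],0],[[0,0,0],0],[[0,0,0],0],[[0,0,0],0],[[0,0,0],0],[[0,0,0],0],[[0,0,0],0]]'; python3 -m handwheel '[[[0,0,0],0],[[0,0,0],0],[[0,0,0],0],[[0,0,0],0],[[0,0,0],0],[[-30,0,0],0],[[-40,0,0],0],[[0,0,0],0],[[0,0,0],0],[[0,0,0],0]]' 0
python3 - <<'E'
from h import *
find("top",["sleeve","plain_disc"]); find("scene",["sleeve","plain_disc"])
E
```

```text
clock: 8.9
eef_pos: [510.3, 246.0, 50.0]
eef_rot: [0.408, 1.571, -0.04]
wrist_force: [-0.0, -0.3, -6.5]
finger_gap: 56.2
clock: 10.15
eef_pos: [509.8, 245.8, 118.7]
eef_rot: [-2.296, 1.569, -2.745]
wrist_force: [-0.7, 0.1, 0.3]
finger_gap: 94.1
top plain_disc 0.66 [209. 303.] n 214 top 16.1 circ 426.3 378.2 r 15.9 mean [425.5 380. ] median [426.6 380. ]
scene plain_disc 0.72 [236. 199.] n 194 top 16.9 circ 426.3 377.4 r 16.9 mean [425.3 376.3] median [425.4 377.5]
```

```bash
python3 -m handwheel '[[[0,20,-33],0],[[0,20,-33],0],[[0,20,-33],0],[[0,22.5,-33.3],0],[[0,0,0],0],[[0,0,0],0],[[0,0,0],0],[[0,0,0],0],[[0,0,0],0],[[0,0,0],0]]'
python3 - <<'E'
from h import *
find("top",["sleeve"]); find("scene",["sleeve","ring","holed_disc","plunger"])
E
```

```text
clock: 11.7
eef_pos: [427.0, 377.7, 120.0]
eef_rot: [2.139, 1.571, 1.69]
wrist_force: [-0.4, 0.5, -0.2]
finger_gap: 94.0
top sleeve 0.76 [281. 244.] n 909 top 73.4 circ 510.6 245.9 r 28.0 mean [510.2 245.8] median [510.1 246. ]
top sleeve 0.67 [458. 150.] n 275 top 15.1 circ 694.4 -73.7 r 16.4 mean [694.5 -73.2] median [694.2 -72.9]
scene sleeve 0.98 [296. 222.] n 1014 top 73.7 circ 509.4 244.6 r 28.5 mean [508.3 242.8] median [508.8 243.1]
scene ring 0.7 [371. 214.] n 538 top 52.0 circ 653.3 188.1 r 24.7 mean [651.8 186.4] median [652.3 186.7]
scene ring 0.55 [386. 275.] n 237 top 16.0 circ 609.1 59.6 r 16.3 mean [609.   58.7] median [609.3  59. ]
scene holed_disc 0.83 [462. 318.] n 288 top 15.7 circ 692.9 -74.8 r 16.2 mean [692.4 -75.5] median [692.6 -75.3]
scene plunger 0.66 [369. 214.] n 545 top 52.0 circ 653.3 188.1 r 24.7 mean [652.  186.6] median [652.4 186.7]
```

Sleeve is seated: its top is at 73.4 mm and it is within 1 mm of the base axis. Next, the plain disc.

```bash
python3 -m handwheel '[[[25,0,-0.5],0],[[25,0,0],0],[[25,0,0],0],[[15,0,0],0],[[8,0,0],0],[[3,0,0],0],[[0,0,0],0],[[0,0,0],0],[[0,0,0],0],[[0,0,0],0]]'; python3 -m handwheel '[[[0,0,0],0],[[0,0,0],0],[[0,0,0],0],[[0,0,0],0],[[0,0,0],0],[[0,0,0],0],[[0,0,0],0],[[0,0,0],0],[[0,0,0],0],[[0,0,0],0]]' 255 30
```

```text
clock: 13.3
eef_pos: [426.5, 378.1, 19.1]
eef_rot: [1.131, 1.57, 0.682]
wrist_force: [0.4, 0.5, -0.1]
finger_gap: 94.1
clock: 14.55
eef_pos: [426.5, 378.0, 19.0]
eef_rot: [1.826, 1.571, 1.377]
wrist_force: [-0.1, 0.3, 0.3]
finger_gap: 30.8
```

```bash
python3 -m handwheel '[[[-30,0,0],0],[[-55,0,0],0],[[0,-20,32],0],[[0,-20,32],0],[[0,-20,32],0],[[0,-15,24],0],[[0,-8,12.6],0],[[0,0,0],0],[[0,0,0],0],[[0,0,0],0]]'
python3 - <<'E'
from h import *
find("scene",["sleeve","plain_disc"]); find("top",["sleeve","plain_disc"])
c=manip.camera("scene");cv2.imwrite("pics/s1.png",cv2.resize(c["pixels"][120:320,180:440,::-1],None,fx=3,fy=3))
E
```

```text
clock: 15.8
eef_pos: [509.5, 246.4, 103.9]
eef_rot: [-2.92, 1.571, 2.916]
wrist_force: [1.0, 0.3, -0.3]
finger_gap: 30.7
scene sleeve 0.73 [298. 220.] n 835 top 73.6 circ 508.7 244.8 r 27.9 mean [505.1 235.5] median [508.5 239.9]
scene plain_disc 0.63 [299. 198.] n 24 top 100.3 circ 516.7 238.5 r 9.0 mean [517.5 238. ] median [517.3 238.6]
top sleeve 0.74 [461. 149.] n 243 top 15.6 circ 694.4 -73.2 r 15.7 mean [694.2 -73.2] median [693.8 -72.9]
top plain_disc 0.29 [318. 166.] n 633 top 51.8 circ 653.3 188.9 r 24.3 mean [653.5 188.6] median [653.6 188.5]
```

View pics/s1.png

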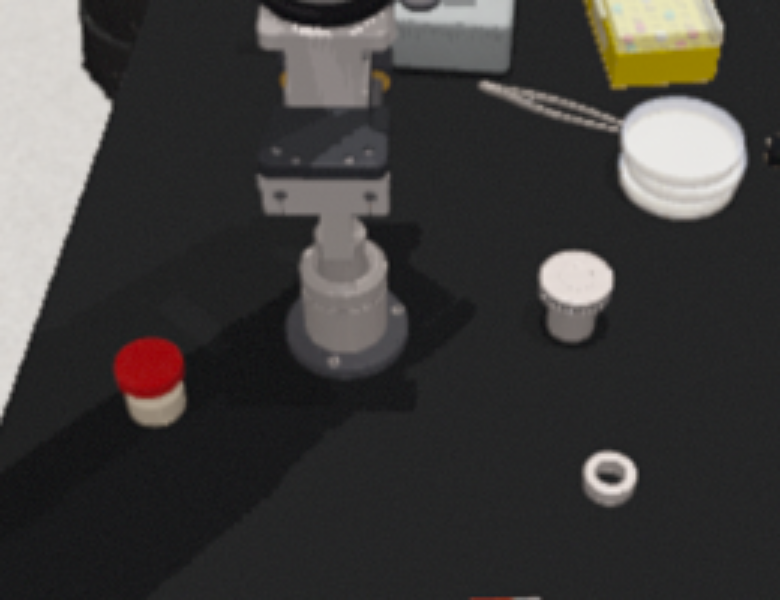

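The crop shows the gripper with the disc centred over the seated sleeve (px ~345,270). Lowering into the mouth.

```bash
python3 -m handwheel '[[[8,-0.3,0.5],0],[[4,0,0],0],[[2,0,0],0],[[1.5,0,0],0],[[1,0,0],0],[[1,0,0],0],[[0.5,0,0],0],[[0,0,0],0],[[0,0,0],0],[[0,0,0],0]]'
```

```text
clock: 17.4
eef_pos: [510.2, 245.2, 86.0]
eef_rot: [0.75, 1.571, 0.302]
wrist_force: [-0.8, 0.3, -0.1]
finger_gap: 30.7
```

```bash
python3 -m handwheel '[[[0,0,0],0],[[0,0,0],0],[[0,0,0],0],[[0,0,0],0],[[0,0,0],0],[[0,0,0],0],[[0,0,0],0],[[-20,0,0],0],[[-20,0,0],0],[[0,0,0],0]]' 0 30; python3 -m handwheel '[[[0,-20,20],0],[[0,-25,35],0],[[0,-25,35],0],[[0,-25,35],0],[[0,-19,22],0],[[0,-10,24.5],0],[[0,0,0],0],[[0,0,0],0],[[0,0,0],0],[[0,0,0],0]]';  python3 - <<'E'
from h import *
find("top",["sleeve","ring"]);find("scene",["ring"])
c=manip.camera("top");P=cloud(c);cv2.imwrite("pics/t1.png",cv2.resize(c["pixels"][190:310,200:360,::-1],None,fx=4,fy=4))
d=np.hypot(P[...,0]-510,P[...,1]-246)<12; q=P[d&(c["z_map"]>0)]; print(np.percentile(q[:,2],[5,25,50,75,95]))
E
```

```text
clock: 18.65
eef_pos: [510.8, 245.5, 127.1]
eef_rot: [0.853, 1.568, 0.404]
wrist_force: [0.5, -0.1, -0.1]
finger_gap: 94.1
clock: 19.9
eef_pos: [610.7, 59.6, 126.0]
eef_rot: [2.139, 1.571, 1.691]
wrist_force: [-0.6, 1.9, 0.4]
finger_gap: 94.2
top sleeve 0.96 [280. 246.] n 842 top 73.5 circ 510.4 246.2 r 28.0 mean [509.9 245.8] median [510.  245.9]
scene ring 0.78 [384. 278.] n 203 top 15.8 circ 609.2 59.4 r 16.1 mean [608.5  58.6] median [608.9  59.2]
[29.18975725 30.48490955 31.53671851 32.89121633 34.17757081]
```

View pics/t1.png

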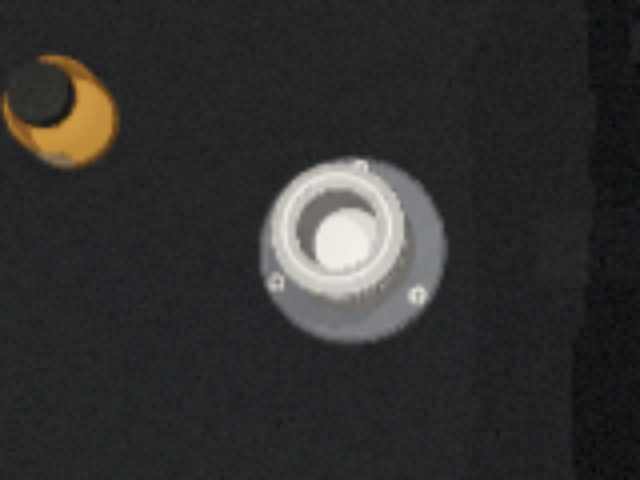

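The plain disc lies flat at the bottom of the bore (px 345,240), with its top at about 32 mm. Next, the ring.

```bash
python3 -m handwheel '[[[30,0,-0.3],0],[[30,0,0],0],[[25,0,0],0],[[12,0,0],0],[[7,0,0],0],[[3,0,0],0],[[0,0,0],0],[[0,0,0],0],[[0,0,0],0],[[0,0,0],0]]'; python3 -m handwheel '[[[0,0,0],0],[[0,0,0],0],[[0,0,0],0],[[0,0,0],0],[[0,0,0],0],[[0,0,0],0],[[0,0,0],0],[[0,0,0],0],[[0,0,0],0],[[0,0,0],0]]' 255 30
```

```text
clock: 21.45
eef_pos: [610.7, 59.2, 19.1]
eef_rot: [0.518, 1.571, 0.069]
wrist_force: [0.6, -0.0, 0.4]
finger_gap: 93.9
clock: 22.7
eef_pos: [610.7, 59.2, 19.0]
eef_rot: [0.068, 1.571, -0.381]
wrist_force: [-0.0, 0.2, 0.2]
finger_gap: 30.4
```

```bash
python3 -m handwheel '[[[-30,0,0],0],[[-55,0,0],0],[[0,25,-34.5],0],[[0,25,-34.5],0],[[0,25,-34.5],0],[[0,25,-34.5],0],[[0,15,-21],0],[[0,9.3,-12.6],0],[[0,0,0],0],[[0,0,0],0]]'; python3 -m handwheel '[[[8,0,0],0],[[4,0,0],0],[[2,0,0],0],[[1,0,0],0],[[1,0,0],0],[[1,0,0],0],[[1,0,0],0],[[0,0,0],0],[[0,0,0],0],[[0,0,0],0]]'
```

```text
clock: 23.95
eef_pos: [510.4, 244.9, 103.9]
eef_rot: [-1.195, 1.571, -1.645]
wrist_force: [-0.1, -0.2, -1.0]
finger_gap: 30.6
clock: 25.2
eef_pos: [510.0, 245.6, 86.0]
eef_rot: [0.74, 1.571, 0.291]
wrist_force: [-0.7, -0.7, -0.6]
finger_gap: 30.8
```

```bash
python3 -m handwheel '[[[0,0,0],0],[[0,0,0],0],[[0,0,0],0],[[0,0,0],0],[[0,0,0],0],[[0,0,0],0],[[0,0,0],0],[[-20,0,0],0],[[-20,0,0],0],[[0,0,0],0]]' 0 30; python3 -m handwheel '[[[0,-26,38],0],[[0,-26,38],0],[[0,-26,38],0],[[0,-26,38],0],[[0,-26,38],0],[[0,-26,38],0],[[0,-26,38],0],[[0,-26.3,38.6],0],[[0,0,0],0],[[0,0,0],0]]';  python3 - <<'E'
from h import *
find("top",["sleeve","holed_disc"]);find("scene",["holed_disc"])
c=manip.camera("top");P=cloud(c);cv2.imwrite("pics/t2.png",cv2.resize(c["pixels"][190:310,200:360,::-1],None,fx=4,fy=4))
d=np.hypot(P[...,0]-510,P[...,1]-246); q=P[(d<15)&(d>9)&(c["z_map"]>0)]; print(np.percentile(q[:,2],[5,25,50,75,95]))
E
```

```text
clock: 26.45
eef_pos: [510.6, 245.9, 127.1]
eef_rot: [0.834, 1.568, 0.385]
wrist_force: [0.5, 0.0, -1.2]
finger_gap: 94.2
clock: 27.7
eef_pos: [693.5, -73.6, 124.7]
eef_rot: [-2.969, 1.569, 2.866]
wrist_force: [-0.8, -0.4, 0.8]
finger_gap: 93.9
top sleeve 0.95 [292. 257.] n 783 top 73.8 circ 510.2 246.0 r 27.8 mean [510.6 246. ] median [510.7 245.9]
top holed_disc 0.6 [459. 149.] n 284 top 15.2 circ 694.4 -73.4 r 16.7 mean [694.4 -73.7] median [694.5 -73.7]
scene holed_disc 0.53 [464. 320.] n 282 top 16.2 circ 692.9 -75.0 r 16.0 mean [692.6 -75.2] median [692.8 -75.2]
[30.47860113 42.63287689 44.90410268 46.18236955 47.82836394]
```

View pics/t2.png

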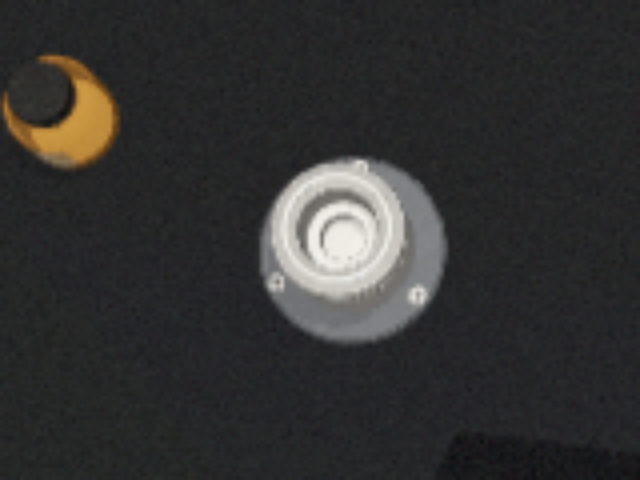

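The ring sits flat on the plain disc (px 343,238), with its top at about 46 mm. Next, the holed disc.

```bash
python3 -m handwheel '[[[30,-0.5,0],0],[[30,0,0],0],[[25,0,0],0],[[12,0,0],0],[[7,0,0],0],[[2,0,0],0],[[0,0,0],0],[[0,0,0],0],[[0,0,0],0],[[0,0,0],0]]'; python3 -m handwheel '[[[0,0,0],0],[[0,0,0],0],[[0,0,0],0],[[0,0,0],0],[[0,0,0],0],[[0,0,0],0],[[0,0,0],0],[[0,0,0],0],[[0,0,0],0],[[0,0,0],0]]' 255 30
```

```text
clock: 29.25
eef_pos: [693.9, -74.7, 20.1]
eef_rot: [0.246, 1.571, -0.203]
wrist_force: [-0.5, 0.3, 0.7]
finger_gap: 94.1
clock: 30.5
eef_pos: [693.8, -74.6, 20.0]
eef_rot: [0.922, 1.571, 0.473]
wrist_force: [-0.4, -0.1, -0.0]
finger_gap: 30.5
```

```bash
python3 -m handwheel '[[[-30,0,0],0],[[-55,0,0],0],[[0,28,-40],0],[[0,28,-40],0],[[0,28,-40],0],[[0,28,-40],0],[[0,28,-40],0],[[0,28,-40],0],[[0,26,-40],0],[[0,14.9,-24.6],0]]'; python3 -m handwheel '[[[0,0,0],0],[[0,0,0],0],[[9,0,0],0],[[4,0,0],0],[[2,0,0],0],[[1,0,0],0],[[1,0,0],0],[[1,0,0],0],[[1,0,0],0],[[0,0,0],0]]'
```

```text
clock: 31.75
eef_pos: [508.8, 247.4, 105.0]
eef_rot: [2.262, 1.571, 1.814]
wrist_force: [-0.3, -0.2, -2.0]
finger_gap: 30.6
clock: 33.0
eef_pos: [510.0, 245.7, 85.9]
eef_rot: [-2.341, 1.571, -2.79]
wrist_force: [-1.0, 0.4, -1.1]
finger_gap: 30.5
```

```bash
python3 -m handwheel '[[[0,0,0],0],[[0,0,0],0],[[0,0,0],0],[[0,0,0],0],[[0,0,0],0],[[0,0,0],0],[[0,0,0],0],[[-20,0,0],0],[[-20,0,0],0],[[0,0,0],0]]' 0 30; python3 -m handwheel '[[[0,2,30],0],[[0,2,35],0],[[0,2,35],0],[[0,2,35],0],[[0,1.9,19],0],[[0,0,0],0],[[0,0,0],0],[[0,0,0],0],[[0,0,0],0],[[0,0,0],0]]';  python3 - <<'E'
from h import *
find("scene",["plunger"])
find("top",["sleeve","plunger"])
c=manip.camera("top");P=cloud(c);cv2.imwrite("pics/t3.png",cv2.resize(c["pixels"][190:310,200:360,::-1],None,fx=4,fy=4))
d=np.hypot(P[...,0]-510,P[...,1]-246); q=P[(d<14)&(d>6)&(c["z_map"]>0)]; print(np.percentile(q[:,2],[5,25,50,75,95]))
E
```

```text
clock: 34.25
eef_pos: [510.6, 246.0, 127.1]
eef_rot: [0.831, 1.568, 0.382]
wrist_force: [-1.0, -0.3, -0.5]
finger_gap: 93.9
clock: 35.5
eef_pos: [652.9, 188.0, 126.1]
eef_rot: [0.776, 1.571, 0.328]
wrist_force: [-0.2, -0.1, 0.4]
finger_gap: 93.7
scene plunger 0.84 [372. 214.] n 514 top 52.1 circ 652.2 187.2 r 24.3 mean [651.  185.1] median [651.9 186.3]Traceback (most recent call last):
  File "<stdin>", line 5, in <module>
    return _quantile_unchecked(
        a, q, axis, out, overwrite_input, method, keepdims, weights)
    return _ureduce(a,
                    func=_quantile_ureduce_func,
    ...<5 lines>...
                    overwrite_input=overwrite_input,
                    method=method)
    r = func(a, **kwargs)
    result = _quantile(arr,
                       quantiles=q,
    ...<2 lines>...
                       out=out,
                       weights=wgt)
    slices_having_nans = np.isnan(arr[-1, ...])
                                  ~~~^^^^^^^^^
IndexError: index -1 is out of bounds for axis 0 with size 0
```

View pics/t3.png

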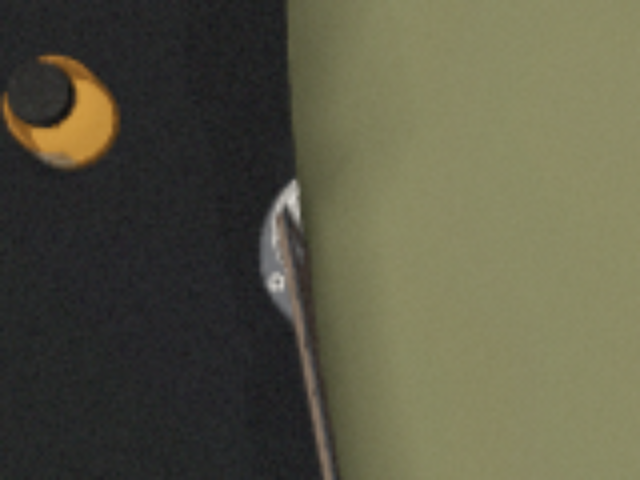

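The arm hides the die from the top camera, so I check the holed disc with the scene camera.

Run:
```python
from h import *
c=manip.camera("scene");P=cloud(c);cv2.imwrite("pics/s3.png",cv2.resize(c["pixels"][170:270,250:410,::-1],None,fx=5,fy=5))
d=np.hypot(P[...,0]-509.4,P[...,1]-245); q=P[(d<13)&(c["z_map"]>0)]; print(len(q),np.percentile(q[:,2],[5,25,50,75,95]))
```

```text
73 [50.78320361 58.94710539 60.17694083 61.02611438 62.35902421]
```

View pics/s3.png

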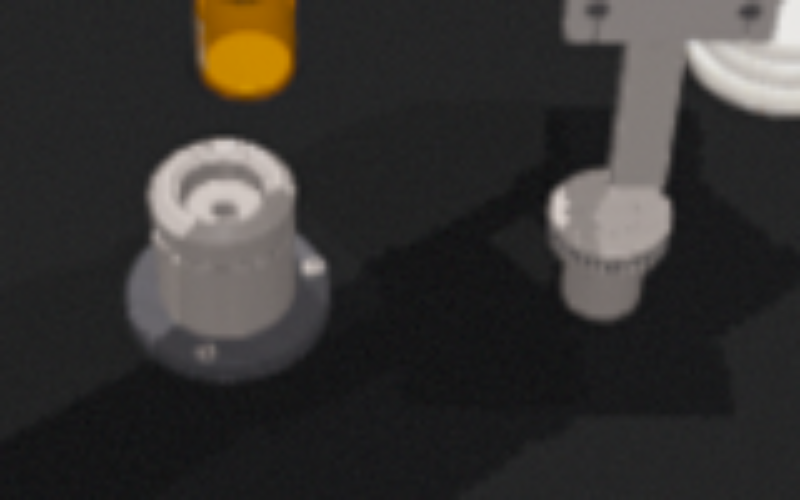

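```bash
python3 -m handwheel '[[[25,0,0],0],[[25,0,0],0],[[20,0,0],0],[[12,0,0],0],[[6,0,0],0],[[3,0,0],0],[[0,0,0],0],[[0,0,0],0],[[0,0,0],0],[[0,0,0],0]]'; python3 -m handwheel '[[[0,0,0],0],[[0,0,0],0],[[0,0,0],0],[[0,0,0],0],[[0,0,0],0],[[0,0,0],0],[[0,0,0],0],[[0,0,0],0],[[0,0,0],0],[[0,0,0],0]]' 255 40
```

```text
clock: 37.1
eef_pos: [653.1, 187.9, 35.1]
eef_rot: [0.525, 1.571, 0.076]
wrist_force: [0.4, 0.2, -0.1]
finger_gap: 93.8
clock: 38.35
eef_pos: [653.1, 187.8, 35.0]
eef_rot: [0.81, 1.571, 0.361]
wrist_force: [-0.2, -0.5, 0.0]
finger_gap: 47.3
```

The holed disc lies flat, hole centred (px 226,208), with its top at about 60 mm. The plunger is gripped (47.3 mm), so I lift it and carry it over.

```bash
python3 -m handwheel '[[[-30,0,0],0],[[-55,0,0],0],[[0,-2,-30],0],[[0,-2,-35],0],[[0,-2,-35],0],[[0,-2,-30],0],[[0,-1.9,-24.1],0],[[0,0,0],0],[[0,0,0],0],[[0,0,0],0]]'; python3 -m handwheel '[[[8,0,0],0],[[3,0,0],0],[[2,0,0],0],[[2,0,0],0],[[2,0,0],0],[[1,0,0],0],[[1,0,0],0],[[0,0,0],0],[[0,0,0],0],[[0,0,0],0]]'
```

```text
clock: 39.6
eef_pos: [510.5, 245.4, 119.8]
eef_rot: [-1.713, 1.571, -2.162]
wrist_force: [1.2, -0.3, -3.0]
finger_gap: 47.2
clock: 40.85
eef_pos: [510.0, 245.8, 101.0]
eef_rot: [0.773, 1.571, 0.324]
wrist_force: [0.4, 0.2, -2.1]
finger_gap: 47.1
```

```bash
python3 -m handwheel '[[[1,0,0],0],[[1,0,0],0],[[1,0,0],0],[[1,0,0],0],[[1,0,0],0],[[0,0,0],0],[[0,0,0],0],[[0,0,0],0],[[0,0,0],0],[[0,0,0],0]]'
```

```text
clock: 42.1
eef_pos: [509.9, 245.8, 95.9]
eef_rot: [-2.495, 1.571, -2.944]
wrist_force: [0.0, 0.3, -2.9]
finger_gap: 47.1
```

```bash
python3 -m handwheel '[[[0,0,0],0],[[0,0,0],0],[[0,0,0],0],[[0,0,0],0],[[0,0,0],0],[[0,0,0],0],[[-20,0,0],0],[[-40,0,0],0],[[-30,0,0],0],[[0,0,0],0]]' 0; python3 -m handwheel '[[[0,-20,-35],0],[[0,-20,-35],0],[[0,-20,-35],0],[[0,-20,-30],0],[[0,0,0],0],[[0,0,0],0],[[0,0,0],0],[[0,0,0],0],[[0,0,0],0],[[0,0,0],0]]'
python3 - <<'E'
from h import *
c=manip.camera("scene");cv2.imwrite("pics/s4.png",cv2.resize(c["pixels"][150:270,200:360,::-1],None,fx=5,fy=5))
find("scene",["plunger","sleeve"]);find("top",["plunger","sleeve","die_base","amber_bottle","jar","carton"])
E
```

```text
clock: 43.35
eef_pos: [510.7, 246.1, 188.1]
eef_rot: [0.831, 1.567, 0.382]
wrist_force: [0.1, -0.5, -0.6]
finger_gap: 94.1
clock: 44.6
eef_pos: [353.7, 232.3, 185.9]
eef_rot: [-2.251, 1.571, -2.7]
wrist_force: [-0.0, -0.6, 0.7]
finger_gap: 94.0
scene plunger 0.68 [294. 196.] n 592 top 112.1 circ 509.2 245.5 r 24.5 mean [509.1 243.5] median [509.2 244.4]
scene sleeve 0.81 [297. 224.] n 667 top 73.4 circ 508.3 242.2 r 26.9 mean [504.6 233.4] median [508.1 238.3]
top plunger 0.83 [285. 244.] n 725 top 111.7 circ 510.8 245.4 r 24.0 mean [510.5 245.2] median [510.7 245.1]
top sleeve 0.9 [294. 261.] n 354 top 73.6 circ 508.8 244.9 r 27.2 mean [496.3 236.8] median [503.  241.9]
top die_base 0.58 [300. 265.] n 647 top 14.2 circ 510.5 246.0 r 41.7 mean [498.7 238. ] median [507.8 245.9]
top amber_bottle 0.87 [218. 216.] n 625 top 67.4 circ 573.9 374.3 r 14.3 mean [573.9 373.9] median [573.9 373.9]
top carton 0.83 [441. 259.] n 762 top 33.6 circ 493.4 -24.0 r 29.7 mean [493.3 -24.7] median [493.6 -24.3]
```

View pics/s4.png

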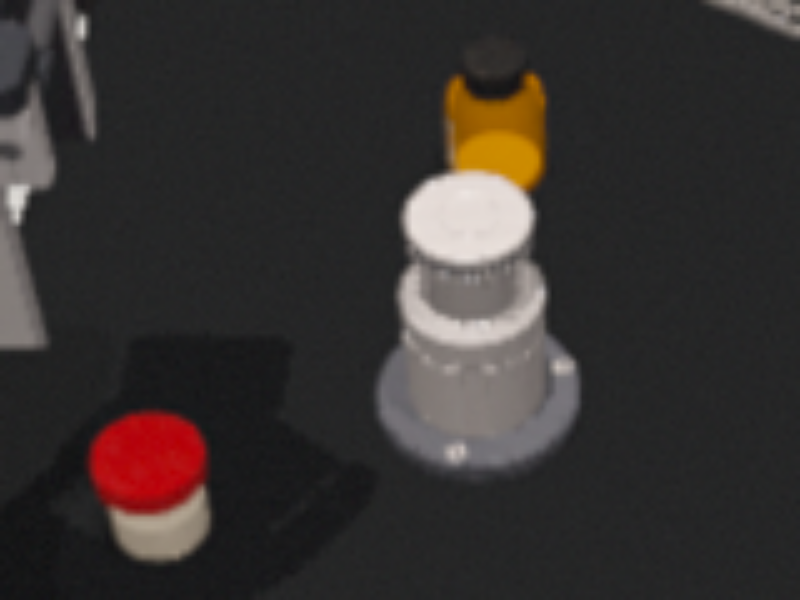

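The plunger stands upright in the sleeve (px 470,220), its top at about 111 mm (110 expected, and the cameras read 1–2 mm high). The gripper is clear of everything.

```bash
python3 -c "
from cell import manip
print(manip.sign_off())"
```

```text
the job is handed in; nothing more can be done
None
```

The die is assembled on its base: sleeve, plain disc, ring, holed disc and plunger, each placed in order on the first try. I handed it in at about 45 s on the robot's clock; no verdict is reported.

- **Heights:** my last measurements put the sleeve mouth at about 73.5 mm, the part tops at about 32, 46 and 60 mm, and the plunger top at about 111.7 mm. They should be 73, 32, 46, 60 and 110 mm; the cameras read 1–2 mm high.
- **Fit:** sleeve and plunger are within about 1 mm of the base axis. I saw no contact forces beyond the parts' own weight, and the gripper was clear at the end.
- **Bystanders:** the bottle and carton measure where they started, to within about 1 mm. The jar was not re-measured, because the arm hid it from the top camera, but the last picture shows it upright.
- **Checks that failed:** with the arm in the way, the networks sometimes missed a part or gave a wrong match. The top-camera check of the holed disc was blocked, so I used the scene camera instead.

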